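# Reassemble the analyser's pre-filter: strainer disc, then locking ring

## Robot

A 6-joint arm with a two-finger parallel gripper is mounted at the origin on a cart in front of the work surface, level with it; the furniture and walls round the work are solid. World frame = base frame: x ahead of the robot, y to its left, z up, the work surface at z = 0. Lengths are in m, angles in rad, forces in N, time in s.
With the tool pointing down it reaches from about 0.4 to 0.825 m from the base axis. Payload 7 kg.
Tool frame: the origin (TCP) lies midway between the tips of the shut fingers; the grasp point (between the pads) lies 19 mm behind it; z points along the fingers, y is the line along which they close (so a half turn about z gives the same grasp; the last joint's range is limited). The gripper opens to 88 mm and grips with 3 to 60 N. Pads are 19 mm wide; open, the fingers measure 130 mm over their backs; the gripper's body (78 mm by 193 mm) begins 47 mm behind the grasp point.
Start: joints at [1.627, 0.359, 0.012, 0, -1.224, -0.288], TCP at [0.155, 0.657, 0.227] pointing down, gripper open.
Joint ranges: [-3.07, 3.07], [-1.43, 2.12], [-1.02, 1.25], [-3.03, 1.67], [-3.05, -0], [-3.03, 3.03]. Speed limits (rad/s): [2.39, 2.39, 3.01, 3.14, 3.14, 3.14].

## Interface

Orientations are given as [roll, pitch, yaw] about the fixed x, y, z axes, in that order (R = Rz(yaw) Ry(pitch) Rx(roll)).
In Python, from station import arm, grab_frame, camera_params, spot_in gives the robot as it stands.
- The arm moves only by the shell command python3 -m jog 'ROWS' [FORCE]. ROWS is JSON, a list that holds one entry, the list of rows, each a list of 7 numbers: the shift along the tool's x, y, z in mm, then the turn, a rotation vector about the tool's x, y, z in rad, then the finger opening in mm, from 0 to 87.6. In form: [[[x, y, z, wx, wy, wz, fingers], ...]]. A call has 1 to 20 rows; each row is the pose to reach, as a shift and turn from the pose commanded when the call began, along the tool's axes at that moment; what a row does not reach only later rows make up. A row lasts 1/8 s, in which the tool goes at most 62.5 mm and 10.7 degrees, less where a joint would pass 70% of its speed; a pose out of reach is approached as far as the arm can. A call with a gripper value outside its range is refused whole. The fingers move at their own pace and stop on an object; FORCE is the grip in N (left out, the last holds). Time passes only in rows, so rows that repeat a pose let the fingers close. It gives the time, the measured TCP pose, the force, the opening and the grip force at its end, in the units of the state.
- arm.get_state(): the state, without advancing time (a new reading comes with each control period).
- grab_frame(name): name is "scene" or "side" or "wrist"; returns (picture, depth): 480x640x3 uint8, blue, green, red; 480x640 float32, m along the optical axis (not along the pixel's ray), 0 where there is no reading.
- camera_params(name): a dict with "mtx" (3x3 intrinsics, pixels), "k1" (the pictures are not rectified: a ray, as slopes to the right and down, at radius r is drawn at 1 + k1 r^2 times it, then the intrinsics apply), "R" (3x3) and "t" (3): a world point X has camera coordinates R X + t. Camera axes: x right, y down, z forward; pixel columns grow to the right and rows downward; lengths in m; the calibration is good to about 2 mm. A picture is of the moment at which its call begins: read the wrist's pose just before it. camera_params takes no time and is no camera call; for the wrist camera it gives the pose at the moment of the call.
- arm.job_done(): hands the job in; it is judged then, once.
Trained networks look in the newest picture that a camera, given by its name, has taken for a name from the list of things; names that differ only in an ending like _2 or _b are one class to them, and where a whole thing is asked for, a point or a joint stands for the part that bears it (a point fixed in the world has none). Each returns a list of dicts, best first, with "confidence" (0 to 1); they miss things now and then, are a little off and sometimes report something else, mostly with a low value. They report only what shows in the picture. A call takes as long as a camera call. They do not tell look-alikes from the thing itself.
- spot_in(query, camera): "uv" ([column, row] in pixels, amid what is visible of it).
The state is a dict: "t": time; "q": joint angles; "qd": joint speeds; "joint_efforts": joint torques, N m; "eef_pos": TCP position; "ee_rot": TCP orientation; "force": force on the tool from outside, world axes, zero at the start; "moment": the same for the moment, N m; "width": finger opening in m; "gripper_force": force on a finger pad.
Only numpy, scipy, OpenCV 4.12 (cv2) and the standard library are available. Lean on these libraries where they do the work, as an engineer would, in place of code of your own. Each camera call takes 0.05 s, during which the arm holds its last target. There are 200 camera calls.

## Task

The rinse-water pre-filter of the sediment analyser has been cleaned and its two loose parts lie on the white bench pad. Lower the strainer disc, stud up, into the mouth of the filter housing so that it sits flat on the rubber seal and let go of it; then put the knurled locking ring over it and screw it on clockwise, hand-tight, until its flange is fully home on the rim of the mouth. Find the start of the thread by feel with a light hand, never forcing the parts, leave the bottles, cup and tweezers where they are, and let go at the end.

Things in the scene. Friction and masses are not known exactly. Their poses are not given: they have to be found in the camera images.
- housing: filter housing, fixed: dark round foot (92 mm across, 10 mm high), aluminium bowl (54 mm across, to 36 mm height) with a hose barb sticking out along its +x to 51 mm from the axis at 24 mm height, and an upright neck 40 mm across, open at its top, 60 mm above the worktop. Origin: centre of the underside, z up along the neck. It and the pad may change places.
- mouth (a point): centre of the mouth, level with its rim, 60 mm above the worktop. The mouth is a round recess 34.4 mm across (with a 1 mm chamfer). In it lies a rubber seal; its soft face is 4 mm below the rim and gives by up to 3 mm (begins at 4 N, takes 12 N at 2 mm). The disc seated on it has its underside 56 mm above the worktop and its face 2 mm above the rim.
- thread (a point): point on the neck's axis 53 mm above the worktop, level with the flat tops of the four equal coarse thread starts outside the neck (46 mm across, 90 degrees apart, each with a stop at its clockwise end, 29 degrees of gap between them). A ring set down with its lugs on these tops stays up there, level, with its underside 53 mm above the worktop; its lugs fit down only through the gaps.
- strainer: strainer disc, loose, about 60 g: perforated steel disc 32.4 mm across, 6 mm thick, with a central round lifting stud 10 mm across that rises 20 mm above it (26 mm overall). Origin: centre of the underside; z up along the stud. It lies stud up on the pad.
- lock_ring: locking ring, loose, about 110 g: grey plastic, knurled, 56 mm across, 20 mm high; inward flange on top, 4 mm thick, with a round opening 23 mm across through which the stud passes; below it a bore 48 mm across and 16 mm deep. Origin: centre of the underside; z up. It lies on the pad, flange up.
- lugs (a point): centre of the ring's underside. Inside the lower edge are four lugs, 3 mm high, 41.6 mm across facing ones, 90 degrees apart, 14 degrees wide; where they stand cannot be told from outside. Pressed lightly and turned, at most 90 degrees either way, the ring drops 7 mm when they meet the gaps: the flange then lies on the disc, the underside 46 mm above the worktop.
- flange (a point): centre of the ring's top, 20 mm above its underside. Once dropped in, about 50 to 65 degrees clockwise from above draw the ring down to its home, underside 44 mm above the worktop, where it meets the stops: turning takes under 0.3 N m while the seal is squeezed and stiffens steeply at the stops; hand-tight is 0.5 to 1 N m, over 1.5 strains the plastic lugs. It holds itself when let go.
- pad: white absorbent bench pad, 100 x 180 x 3 mm, fixed; origin at the centre of its underside, its long side along its y. The disc lies near one end and the ring near the other. Behind the pad and housing stands the tall analyser, its front at x = 0.57 m for y below 0.2 m: carry things along in front of it.
- stain_bottle: bystander: small reagent bottle with a screw cap, 38 mm across, 84 mm high; origin at the centre of its underside
- oil_bottle: bystander: small brown dropper bottle, 29 mm across, 76 mm high; origin at the centre of its underside
- tweezers: bystander: flat tweezers, 11 x 122 x 8 mm, lying along their y; origin at the centre of the underside
- specimen_cup: bystander: white specimen cup with a lid, 57 mm across, 71 mm high; origin at the centre of its underside
There are look-alikes about, which are no part of the job. What is meant by the strainer is not orange or pink, and is the smaller of those in its own colour.

How it is judged:
By the outcome, as a careful person would: the job done as asked, in the order asked, and still so for the second after the job is handed in, with the robot touching nothing.
It also fails if it takes over 72 s, if anything falls off the work surface, if the arm or the gripper's body presses on something with over 40 N, if the wrist force passes 120 N, or if a joint passes its speed limit or range.

## Working session

There is one attempt and no reset: what is moved stays moved. The work goes in short steps, Python scripts to look and compute and a shell command to move; the robot and the scene stay as the last step left them, time stands still between calls to the robot, and variables do not carry over. Pictures are saved under pics/ and viewed, at most 10 in all, crops included, and the job is handed in when it is done.

```bash
ls; mkdir -p pics; cat > h.py <<'E'
import numpy as np, cv2
from station import arm, grab_frame, camera_params, spot_in
from scipy.spatial.transform import Rotation as Ro
def rays(p,uv):
    uv=np.atleast_2d(uv).astype(float); K=np.array(p["mtx"]); k=p["k1"]
    d=np.c_[(uv[:,0]-K[0,2])/K[0,0],(uv[:,1]-K[1,2])/K[1,1]]; s=d.copy()
    for _ in range(20): s=d/(1+k*(s**2).sum(1,keepdims=True))
    return np.c_[s,np.ones(len(s))]
def world(p,uv,depth):  # depth per pixel
    c=rays(p,uv)*np.reshape(depth,(-1,1)); return (c-np.array(p["t"]).ravel())@np.array(p["R"])
def onz(p,uv,z):
    R=np.array(p["R"]);o=-R.T@np.array(p["t"]).ravel(); d=rays(p,uv)@R
    return o+d*((z-o[2])/d[:,2:3])
E
python3 - <<'E'
from h import *
ims=[]
for n in ("scene","side"):
    im,d=grab_frame(n); p=camera_params(n); np.savez(f"pics/{n}0.npz",im=im,d=d); cv2.imwrite(f"pics/{n}0.png",im)
    for q in ("housing","strainer","lock_ring","pad","stain_bottle","oil_bottle","tweezers","specimen_cup"):
        for r in spot_in(q,n)[:4]:
            u,v=map(int,np.round(r["uv"])); 
            print(n,q,round(r["confidence"],2),u,v,world(p,[u,v],d[v,u]).round(3) if d[v,u]>0 else None)
s=arm.get_state(); print(s["t"],s["eef_pos"],s["ee_rot"],s["width"])
p=camera_params("wrist"); print(p)
E
```

```text
pics
scene housing 0.78 229 238 [[0.491 0.331 0.031]]
scene strainer 0.64 482 342 [[ 0.493 -0.211  0.016]]
scene strainer 0.62 311 284 [[0.475 0.113 0.011]]
scene strainer 0.52 201 211 [[0.559 0.481 0.017]]
scene strainer 0.46 180 228 [[0.486 0.476 0.01 ]]
scene lock_ring 0.74 272 269 [[0.48  0.211 0.004]]
scene pad 0.69 296 289 [[0.452 0.131 0.006]]
scene stain_bottle 0.58 260 199 [[0.632 0.36  0.05 ]]
scene oil_bottle 0.89 305 214 [[0.637 0.237 0.046]]
scene oil_bottle 0.3 229 237 [[0.494 0.334 0.03 ]]
scene tweezers 0.8 394 323 [[ 0.473 -0.064  0.   ]]
side housing 0.62 284 220 [[0.512 0.321 0.027]]
side strainer 0.62 294 283 [[0.476 0.105 0.015]]
side strainer 0.6 360 410 [[ 0.497 -0.221  0.012]]
side strainer 0.52 288 190 [[0.564 0.48  0.01 ]]
side strainer 0.42 263 197 [[0.491 0.47  0.008]]
side lock_ring 0.93 279 260 [[0.464 0.184 0.02 ]]
side lock_ring 0.36 285 278 [[0.465 0.138 0.005]]
side pad 0.73 289 280 [[0.471 0.127 0.007]]
side stain_bottle 0.54 330 195 [[0.642 0.352 0.055]]
side stain_bottle 0.27 279 258 [[0.465 0.186 0.023]]
side tweezers 0.52 315 340 [[ 0.475 -0.047  0.001]]
side specimen_cup 0.71 339 213 [[0.637 0.272 0.052]]
0.9 [0.15508997 0.65691411 0.22658812] [-3.14155541e+00  9.53827463e-06 -2.31821633e-01] 0.08788859934801964
{'mtx': array([[331.09305084,   0.        , 317.48636885],
       [  0.        , 331.09305084, 242.53271419],
       [  0.        ,   0.        ,   1.        ]]), 'k1': -0.011046932382818777, 'R': array([[-2.28897615e-01, -9.73450179e-01,  7.94157989e-04],
       [-9.37841287e-01,  2.20743010e-01,  2.67817556e-01],
       [-2.60882353e-01,  6.05580056e-02, -9.63469318e-01]]), 't': array([ 0.6739379 , -0.03335558,  0.39061588])}
```

View pics/scene0.png

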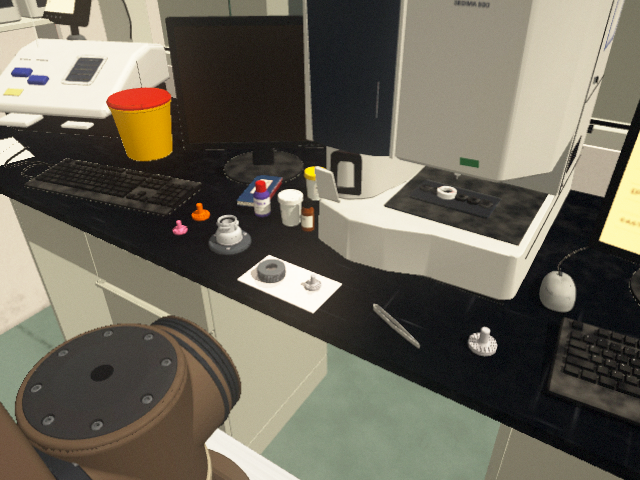

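View pics/side0.png

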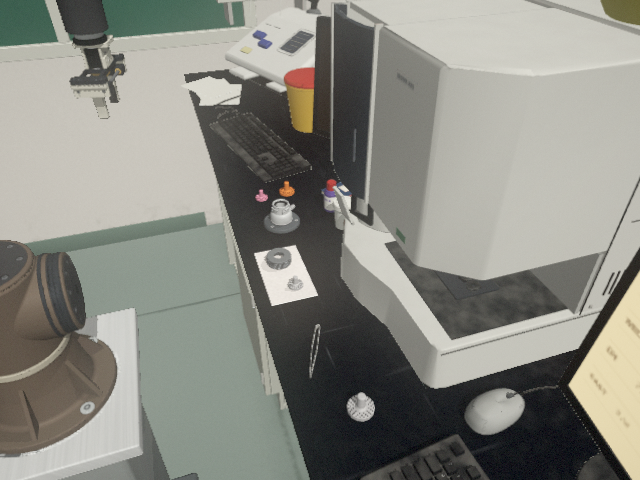

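The scene shows the steel strainer on the pad (scene 311,284), with the ring beside it (272,269). The housing is at (229,238). The orange and pink discs and the large steel disc at (482,342) are look-alikes. I'll move to look from above.

```bash
python3 -m jog '[[[358,364,0,0,0,-0.232,36],[358,364,0,0,0,-0.232,36],[358,364,0,0,0,-0.232,36],[358,364,0,0,0,-0.232,36],[358,364,0,0,0,-0.232,36],[358,364,0,0,0,-0.232,36],[358,364,0,0,0,-0.232,36],[358,364,0,0,0,-0.232,36],[358,364,0,0,0,-0.232,36],[358,364,0,0,0,-0.232,36],[358,364,0,0,0,-0.232,36],[358,364,0,0,0,-0.232,36],[358,364,0,0,0,-0.232,36],[358,364,0,0,0,-0.232,36]]]'
python3 - <<'E'
from h import *
s=arm.get_state(); print(s["t"],s["eef_pos"],s["ee_rot"],s["q"])
p=camera_params("wrist"); im,d=grab_frame("wrist"); np.savez("pics/w1.npz",im=im,d=d,R=p["R"],t=p["t"]); cv2.imwrite("pics/w1.png",im)
for q in ("housing","strainer","lock_ring","mouth","flange"):
    for r in spot_in(q,"wrist")[:4]:
        u,v=map(int,np.round(r["uv"])); print(q,round(r["confidence"],2),u,v,world(p,[u,v],d[v,u]).round(3))
E
```

```text
t: 2.65
eef_pos: [0.4197, 0.2208, 0.2265]
ee_rot: [3.142, 0.0, 0.001]
force: [-0.1, -0.9, 0.4]
width: 0.0361
gripper_force: 0.0
2.65 [0.4196563  0.22084285 0.22653284] [3.14150412e+00 5.42561632e-05 1.11207158e-03] [ 9.00817928e-01  2.23689872e-02 -4.13373729e-01  1.38607971e-05
 -1.13515669e+00  6.71084623e-01]
housing 0.61 196 130 [[0.51  0.335 0.055]]
housing 0.41 336 164 [[0.478 0.2   0.023]]
strainer 0.91 89 154 [[0.488 0.473 0.006]]
strainer 0.72 414 160 [[0.482 0.115 0.015]]
strainer 0.72 65 80 [[0.562 0.48  0.015]]
lock_ring 0.91 334 167 [[0.474 0.201 0.004]]
lock_ring 0.59 414 160 [[0.482 0.115 0.015]]
mouth 0.98 197 130 [[0.51  0.334 0.057]]
flange 0.78 333 164 [[0.478 0.204 0.024]]
flange 0.44 416 160 [[0.482 0.115 0.022]]
```

View pics/w1.png

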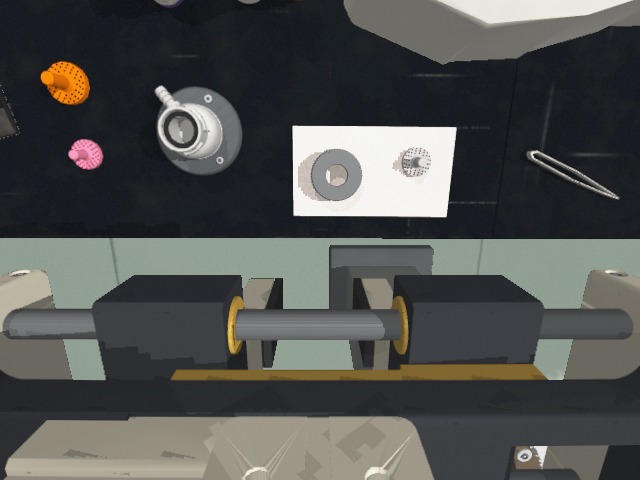

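The wrist view shows the mouth at (185,130), the ring at (336,174) and the strainer at (416,161). Next I'll refine these with depth fits.

```bash
cat >> h.py <<'E'
def cloud(p,d):
    v,u=np.nonzero(d>0); return world(p,np.c_[u,v],d[v,u]),u,v
def circ(P,c,r,z0,z1):
    m=(np.hypot(*(P[:,:2]-c).T)<r)&(P[:,2]>z0)&(P[:,2]<z1); Q=P[m]
    (x,y),R=cv2.minEnclosingCircle((Q[:,:2]*1000).astype(np.float32))
    return m.sum(),"med",(np.median(Q,0)*1000).round(1),"mec",round(x,1),round(y,1),round(R,1),"bbox",(Q.min(0)*1000).round(1),(Q.max(0)*1000).round(1)
E
python3 - <<'E'
from h import *
z=np.load("pics/w1.npz"); p=dict(camera_params("wrist")); p["R"]=z["R"];p["t"]=z["t"]
P,u,v=cloud(p,z["d"])
print("ring",circ(P,[.475,.2],.045,.018,.03))
print("disc",circ(P,[.48,.115],.03,.0065,.014))
print("stud",circ(P,[.48,.115],.03,.024,.04))
print("rim",circ(P,[.5,.333],.035,.056,.066))
print("bowl",circ(P,[.5,.333],.06,.032,.04))
print("foot",circ(P,[.5,.333],.06,.005,.014))
for c,r,a,b in (([.475,.2],.06,.001,.008),):
    print("pad",circ(P,[.475,.155],.12,.0015,.0045))
s=np.load("pics/scene0.npz"); P,u,v=cloud(camera_params("scene"),s["d"])
print("tall near housing:")
for y in np.arange(.14,.46,.04):
    for zz in (0.1,.2,.3):
        m=(abs(P[:,1]-y)<.02)&(abs(P[:,2]-zz)<.05)&(P[:,0]>.45)&(P[:,0]<.75); print(round(y,2),zz,m.sum(),P[m,0].min().round(3) if m.any() else '',end=' | ')
    print()
E
```

```text
ring (np.int64(1749), 'med', array([467.1, 199.8,  22.9]), 'mec', 465.9, 199.8, 28.1, 'bbox', array([438.9, 172.5,  18. ]), array([494. , 227. ,  25.2]))
disc (np.int64(570), 'med', array([480.6, 112.7,   9.1]), 'mec', 480.4, 110.7, 16.2, 'bbox', array([465.3,  95. ,   6.7]), array([495.4, 126.8,  13.7]))
stud (np.int64(80), 'med', array([480.1, 111. ,  28.8]), 'mec', 480.2, 110.5, 5.1, 'bbox', array([476. , 105.9,  25.6]), array([485.2, 115.4,  30.7]))
rim (np.int64(554), 'med', array([506.3, 345.1,  58.6]), 'mec', 510.3, 349.1, 20.0, 'bbox', array([490.8, 329.4,  56. ]), array([529.9, 366.9,  62.1]))
bowl (np.int64(590), 'med', array([509.3, 334.3,  35.5]), 'mec', 512.5, 350.0, 27.9, 'bbox', array([484.8, 323.8,  32. ]), array([536.8, 366.7,  40. ]))
foot (np.int64(2843), 'med', array([505.3, 332.4,   9.8]), 'mec', 510.6, 349.5, 46.1, 'bbox', array([464.7, 303.7,   5.1]), array([555.8, 392.8,  14. ]))
pad (np.int64(11930), 'med', array([471.3, 150.9,   3. ]), 'mec', 475.3, 155.0, 119.8, 'bbox', array([391.7,  35.3,   1.5]), array([594.2, 273.3,   4.5]))
tall near housing:
0.14 0.1 929 0.585 | 0.14 0.2 900 0.576 | 0.14 0.3 965 0.572 | 
0.18 0.1 374 0.598 | 0.18 0.2 321 0.582 | 0.18 0.3 751 0.576 | 
0.22 0.1 95 0.634 | 0.22 0.2 0  | 0.22 0.3 0  | 
0.26 0.1 211 0.628 | 0.26 0.2 0  | 0.26 0.3 0  | 
0.3 0.1 243 0.623 | 0.3 0.2 0  | 0.3 0.3 0  | 
0.34 0.1 229 0.485 | 0.34 0.2 0  | 0.34 0.3 0  | 
0.38 0.1 238 0.49 | 0.38 0.2 0  | 0.38 0.3 0  | 
0.42 0.1 0  | 0.42 0.2 0  | 0.42 0.3 0  |
```

```bash
python3 -m jog '[[[0,40,60,0,0,0.8,36],[0,40,60,0,0,0.8,36],[0,80,60,0,0,0.8,36],[0,110,100,0,0,0.8,36],[0,110,100,0,0,0.8,36],[0,110,100,0,0,1.6,36],[0,110,100,0,0,1.6,36],[0,110,100,0,0,1.6,36],[0,110,100,0,0,1.6,36],[0,110,100,0,0,1.6,36],[0,110,100,0,0,2.4,36],[0,110,100,0,0,2.4,36],[0,110,100,0,0,2.4,36],[0,110,100,0,0,2.4,36],[0,110,100,0,0,3.14,36],[0,110,100,0,0,3.14,36],[0,110,100,0,0,3.14,36],[30,110,100,0,0,3.14,36],[60,110,100,0,0,3.14,36],[60,110,100,0,0,3.14,36]]]'
python3 - <<'E'
from h import *
s=arm.get_state(); print(s["t"],s["eef_pos"],s["ee_rot"],s["q"])
p=camera_params("wrist"); im,d=grab_frame("wrist"); cv2.imwrite("pics/w2.png",im)
P,u,v=cloud(p,d)
print("disc",circ(P,[.48,.111],.03,.0065,.014))
print("stud",circ(P,[.48,.111],.03,.024,.04))
E
```

```text
t: 5.45
eef_pos: [0.4815, 0.1105, 0.1263]
ee_rot: [-3.141, 0.0, -3.141]
force: [-1.0, -0.1, 0.3]
width: 0.036
gripper_force: 0.0
5.45 [0.48149646 0.11048212 0.12627258] [-3.14126725e+00  1.04476561e-04 -3.14116016e+00] [ 6.24555212e-01  1.54658424e-01 -5.18314761e-01  4.15727441e-04
 -8.97928567e-01 -2.19517818e+00]
disc (np.int64(885), 'med', array([477.4, 111. ,   9.1]), 'mec', 479.8, 110.7, 16.1, 'bbox', array([464. ,  94.7,   6.6]), array([495.4, 126.5,  14. ]))
stud (np.int64(126), 'med', array([478.8, 110.5,  28.8]), 'mec', 479.7, 110.7, 5.0, 'bbox', array([474.8, 106.1,  24.3]), array([484. , 115. ,  30.5]))
```

```bash
python3 -m jog '[[[1.5,0,50,0,0,0,36],[1.5,0,85,0,0,0,36],[1.5,0,105,0,0,0,36],[1.5,0,114,0,0,0,36],[1.5,0,114,0,0,0,36],[1.5,0,114,0,0,0,4],[1.5,0,114,0,0,0,4],[1.5,0,114,0,0,0,4],[1.5,0,114,0,0,0,4],[1.5,0,114,0,0,0,4],[1.5,0,114,0,0,0,4],[1.5,0,114,0,0,0,4]]]' 20; python3 -m jog '[[[0,0,-20,0,0,0,4],[0,0,-70,0,0,0,4],[0,0,-120,0,0,0,4],[40,60,-128,0,0,0,4],[40,110,-128,0,0,0,4],[40,160,-128,0,0,0,4],[20,220,-128,0,0,0,4],[-10,239,-128,0,0,0,4],[-30,239,-128,0,0,0,4],[-30,239,-128,0,0,0,4],[-30,239,-128,0,0,0,4],[-30,239,-128,0,0,0,4]]]'
python3 - <<'E'
from h import *
s=arm.get_state(); print(s["t"],s["eef_pos"],s["ee_rot"],s["force"])
p=camera_params("wrist"); im,d=grab_frame("wrist"); np.savez("pics/w3.npz",im=im,d=d,R=p["R"],t=p["t"]); cv2.imwrite("pics/w3.png",im)
P,u,v=cloud(p,d); x,y,z=s["eef_pos"]
m=(abs(P[:,0]-x)<.05)&(abs(P[:,1]-y)<.05)&(P[:,2]<z+.02)&(P[:,2]>z-.03)
print(m.sum(),np.histogram((P[m,2]-z)*1000,np.arange(-30,22,2)))
print("foot",circ(P,[.51,.349],.06,.005,.014));print("rim",circ(P,[.51,.349],.035,.056,.066))
E
```

```text
t: 7.0
eef_pos: [0.4787, 0.1106, 0.013]
ee_rot: [3.141, 0.001, -3.14]
force: [-1.9, 1.4, 6.3]
width: 0.0091
gripper_force: 20.0
t: 8.5
eef_pos: [0.5075, 0.3488, 0.1409]
ee_rot: [3.141, -0.0, -3.14]
force: [-0.4, 1.0, -0.5]
width: 0.009
gripper_force: 20.0
8.5 [0.5074896  0.3488234  0.14090969] [ 3.14132891e+00 -1.24624699e-05 -3.14021289e+00] [-0.35038458  0.96342644 -0.52090343]
1782 (array([  0,   0,   0,   0,   0,   0,   0,   0,   0,   2,  40,  59, 328,
       313,  44,  43,  67,  73, 114, 116,  97,  97, 156, 113, 120]), array([-30, -28, -26, -24, -22, -20, -18, -16, -14, -12, -10,  -8,  -6,
        -4,  -2,   0,   2,   4,   6,   8,  10,  12,  14,  16,  18,  20]))
foot (np.int64(3788), 'med', array([492.8, 347.6,   9.9]), 'mec', 510.5, 349.6, 46.0, 'bbox', array([464.8, 303.9,   5.1]), array([547.9, 395.3,  14. ]))
rim (np.int64(737), 'med', array([503.2, 350. ,  58.7]), 'mec', 510.4, 349.7, 20.1, 'bbox', array([490.3, 330.2,  56. ]), array([523.5, 369.1,  61.7]))
```

View pics/w3.png

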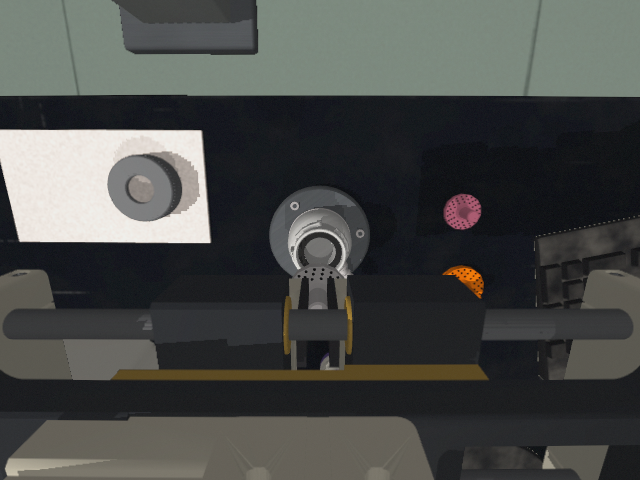

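The disc is held (320,272), level, just above the mouth at (319,250). Next I'll measure where its centre sits in the grip.

```bash
python3 - <<'E'
from h import *
from scipy.optimize import least_squares
z=np.load("pics/w3.npz"); p=dict(camera_params("wrist")); p["R"]=z["R"];p["t"]=z["t"]
P,u,v=cloud(p,z["d"]); x,y,zz=.5075,.3488,.1409
m=(abs(P[:,0]-x)<.03)&(abs(P[:,1]-y)<.03)&(abs(P[:,2]-zz+.004)<.003); Q=P[m]
print(m.sum(),Q.min(0),Q.max(0),np.percentile(Q[:,2],[5,50,95]))
A=np.c_[Q,np.ones(len(Q))]; c,_,_,_=np.linalg.lstsq(A[:,[0,1,3]],Q[:,2],rcond=None); print("tilt",c)
# outline: outermost pts per angle on the -x side
import math
a=np.arctan2(Q[:,1]-y,-(Q[:,0]-x)); r=np.hypot(Q[:,0]-x,Q[:,1]-y); E=[]
for k in np.arange(-1.3,1.3,.1):
    s=(a>=k)&(a<k+.1)
    if s.sum()>3: E.append(Q[s][np.argmax(r[s])][:2])
E=np.array(E)
f=least_squares(lambda c:np.hypot(*(E-c).T)-.0162,[x,y],loss="soft_l1",f_scale=.0005); print(len(E),f.x,(f.fun*1000).round(1))
E
```

```text
695 [0.49220806 0.33579299 0.13395735] [0.50645121 0.36112002 0.13982269] [0.13522995 0.13689163 0.13869161]
tilt [ 0.15153707 -0.00774976  0.06411126]
20 [0.50863974 0.34815356] [-0.3  0.   0.2 -0.1 -0.1 -0.  -0.   0.2 -0.  -0.2  0.1  0.5  0.1 -0.2
 -0.2  0.3  0.3 -0.2 -0.2 -0.2]
```

```bash
python3 -m jog '[[[-1.8,1.2,0,0,0,0,4],[-1.8,1.2,35,0,0,0,4],[-1.8,1.2,60,0,0,0,4],[-1.8,1.2,67,0,0,0,4],[-1.8,1.2,69,0,0,0,4],[-1.8,1.2,70,0,0,0,4],[-1.8,1.2,71,0,0,0,4],[-1.8,1.2,72,0,0,0,4],[-1.8,1.2,72,0,0,0,4]]]'; python3 -c "
from h import *
s=arm.get_state();print(s['force'],s['moment'],s['eef_pos'])"
```

```text
t: 9.68
eef_pos: [0.5098, 0.3507, 0.0687]
ee_rot: [3.141, 0.0, -3.14]
force: [0.0, -0.8, -0.1]
width: 0.0093
gripper_force: 20.0
[ 0.00336533 -0.83945678 -0.07932427] [ 0.04947502 -0.21931535 -0.02965972] [0.50980496 0.35072007 0.06872618]
```

```bash
python3 -m jog '[[[0,-0.5,0.8,0,0,0,4],[0,-0.5,1.6,0,0,0,4],[0,-0.5,2.4,0,0,0,4],[0,-0.5,3,0,0,0,4],[0,-0.5,3,0,0,0,4]]]'; python3 -c "
from h import *
s=arm.get_state();print(s['force'],s['moment'],s['eef_pos'])"
```

```text
t: 10.3
eef_pos: [0.5098, 0.3502, 0.0659]
ee_rot: [3.142, 0.0, -3.14]
force: [-1.6, -1.0, 3.3]
width: 0.009
gripper_force: 20.0
[-1.62589728 -1.02369556  3.32919344] [-0.35473768  0.36381214 -0.02596616] [0.50979262 0.35019741 0.06589488]
```

```bash
python3 -m jog '[[[0,0,0,0,0,0,36],[0,0,0,0,0,0,36],[0,0,0,0,0,0,36],[0,0,0,0,0,0,36],[0,0,-20,0,0,0,36],[0,0,-50,0,0,0,36],[30,0,-90,0,0,0,36],[50,-30,-90,0,0,0,36],[50,-30,-90,0,0,0,36],[50,-30,-90,0,0,0,36]]]'
python3 - <<'E'
from h import *
p=camera_params("wrist"); im,d=grab_frame("wrist"); P,u,v=cloud(p,d)
print("disc",circ(P,[.51,.35],.0155,.0585,.066)); print("stud",circ(P,[.51,.35],.02,.077,.09))
m=(np.hypot(P[:,0]-.51,P[:,1]-.35)<.05)&(P[:,2]<.09); U,V=int(u[m].mean()),int(v[m].mean()); print(U,V)
cv2.imwrite("pics/w4.png",cv2.resize(im[max(0,V-75):V+75,max(0,U-100):U+100],None,fx=3,fy=3))
E
```

```text
t: 11.55
eef_pos: [0.4601, 0.3203, 0.1558]
ee_rot: [3.141, 0.001, -3.14]
force: [-0.3, 0.4, 0.3]
width: 0.0358
gripper_force: 0.0
disc (np.int64(290), 'med', array([505.4, 342.5,  62.1]), 'mec', 504.7, 342.6, 11.5, 'bbox', array([494.7, 335.1,  58.8]), array([515. , 348.4,  65.9]))
stud (np.int64(2), 'med', array([506.8, 346.5,  77.3]), 'mec', 506.8, 346.5, 0.4, 'bbox', array([506.7, 346.1,  77.3]), array([506.8, 346.9,  77.4]))
342 266
```

View pics/w4.png

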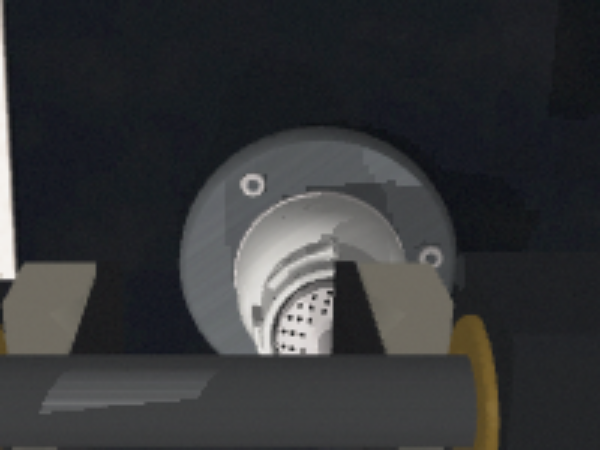

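```bash
python3 -m jog '[[[10,0,-20,0,0,-0.8,76],[20,0,-20,0,0,-0.8,76],[20,0,-20,0,0,-0.8,76],[20,0,-20,0,0,-0.8,76],[20,0,-20,0,0,-0.8,76],[20,0,-20,0,0,-1.6,76],[20,0,-20,0,0,-1.6,76],[20,0,-20,0,0,-1.6,76],[20,0,-20,0,0,-1.6,76],[20,0,-20,0,0,-2.4,76],[20,-20,-20,0,0,-2.4,76],[20,-40,-20,0,0,-2.4,76],[20,-60,-20,0,0,-2.4,76],[20,-80,-20,0,0,-2.4,76],[20,-100,-20,0,0,-3.14,76],[20,-120,-20,0,0,-3.14,76],[20,-120,-20,0,0,-3.14,76],[20,-120,-20,0,0,-3.14,76],[20,-120,-20,0,0,-3.14,76]]]'
python3 - <<'E'
from h import *
s=arm.get_state(); print(s["t"],s["eef_pos"],s["ee_rot"],s["q"])
p=camera_params("wrist"); im,d=grab_frame("wrist"); np.savez("pics/w5.npz",im=im,d=d,R=p["R"],t=p["t"]); cv2.imwrite("pics/w5.png",im)
P,u,v=cloud(p,d)
print("ring",circ(P,[.466,.2],.045,.018,.03))
print("disc",circ(P,[.51,.35],.0155,.0585,.066)); print("stud",circ(P,[.51,.35],.02,.074,.09)); print("rim",circ(P,[.51,.349],.035,.056,.066))
E
```

```text
t: 13.98
eef_pos: [0.4405, 0.2003, 0.1752]
ee_rot: [3.141, 0.0, -0.001]
force: [0.6, -0.1, 0.4]
width: 0.0765
gripper_force: 0.0
13.975 [0.44047913 0.20032213 0.17519027] [ 3.14095390e+00  4.44372941e-04 -1.17099372e-03] [ 8.34467470e-01  8.48132773e-02 -4.72051778e-01  1.16341111e-04
 -1.01470310e+00  7.35096554e-01]
ring (np.int64(2226), 'med', array([467.3, 199.8,  22.9]), 'mec', 466.0, 199.8, 28.0, 'bbox', array([438.9, 172.1,  18.1]), array([493.8, 227.3,  25.8]))
disc (np.int64(905), 'med', array([509.8, 346.3,  62. ]), 'mec', 510.0, 350.0, 15.4, 'bbox', array([495.6, 334.6,  59.1]), array([525. , 364.2,  66. ]))
stud (np.int64(209), 'med', array([510.7, 347.2,  81.1]), 'mec', 511.4, 349.1, 5.7, 'bbox', array([506.3, 343.5,  74.1]), array([515. , 354.6,  83.2]))
rim (np.int64(1751), 'med', array([511.3, 345.1,  61.2]), 'mec', 510.2, 349.1, 20.7, 'bbox', array([490.7, 328.3,  56. ]), array([529.6, 369.6,  66. ]))
```

View pics/w5.png

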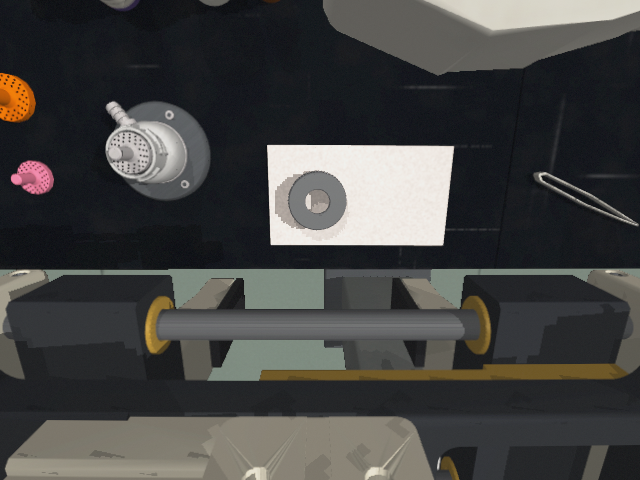

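The disc is seated at (129,153): its face is 2 mm above the rim and the stud is upright. Now for the ring at (317,200).

```bash
python3 -m jog '[[[25.5,0.5,50,0,0,0,76],[25.5,0.5,100,0,0,0,76],[25.5,0.5,140,0,0,0,76],[25.5,0.5,160,0,0,0,76],[25.5,0.5,169,0,0,0,76],[25.5,0.5,169,0,0,0,76],[25.5,0.5,169,0,0,0,50],[25.5,0.5,169,0,0,0,50],[25.5,0.5,169,0,0,0,50],[25.5,0.5,169,0,0,0,50],[25.5,0.5,169,0,0,0,50],[25.5,0.5,169,0,0,0,50]]]' 25; python3 -m jog '[[[0,0,-20,0,0,0,50],[0,0,-70,0,0,0,50],[0,-10,-115,0,0,0,50],[20,-60,-115,0,0,0,50],[35,-110,-115,0,0,0,50],[44,-149,-115,0,0,0,50],[44,-149,-115,0,0,0,50],[44,-149,-115,0,0,0,50],[44,-149,-115,0,0,0,50]]]'
python3 - <<'E'
from h import *
s=arm.get_state(); print(s["t"],s["eef_pos"],s["ee_rot"],s["force"],s["moment"])
p=camera_params("wrist"); im,d=grab_frame("wrist"); np.savez("pics/w6.npz",im=im,d=d,R=p["R"],t=p["t"]); cv2.imwrite("pics/w6.png",im)
P,u,v=cloud(p,d); x,y,z=s["eef_pos"]
m=(abs(P[:,0]-x)<.035)&(abs(P[:,1]-y)<.027)&(abs(P[:,2]-z-.017)<.004); Q=P[m]; print(m.sum(),Q.min(0),Q.max(0),np.median(Q,0))
print("ring",circ(P,[x,y],.033,z+.013,z+.021)); print("foot",circ(P,[.51,.349],.06,.005,.014))
E
```

```text
t: 15.52
eef_pos: [0.466, 0.2, 0.0074]
ee_rot: [-3.141, -0.001, 0.0]
force: [-1.7, -0.0, 6.6]
width: 0.0559
gripper_force: 25.0
t: 16.65
eef_pos: [0.5092, 0.3475, 0.1216]
ee_rot: [3.141, 0.0, -0.001]
force: [0.2, 0.4, -1.2]
width: 0.0556
gripper_force: 25.0
16.65 [0.50920411 0.3475464  0.12157359] [ 3.14128477e+00  4.07948771e-04 -5.22719223e-04] [ 0.19577009  0.36691996 -1.20850654] [-0.04058325 -0.00276572  0.00846952]
5372 [0.48130343 0.32057257 0.13459978] [0.53675039 0.37452796 0.14169022] [0.52032    0.34706341 0.13703651]
ring (np.int64(5621), 'med', array([519.7, 347.1, 137. ]), 'mec', 513.5, 347.7, 32.2, 'bbox', array([481.3, 315.9, 134.6]), array([536.8, 379.8, 142.6]))
foot (np.int64(3534), 'med', array([530.3, 344.7,   9.9]), 'mec', 510.7, 349.6, 46.0, 'bbox', array([464.8, 303.5,   5.2]), array([556.3, 395. ,  14. ]))
```

View pics/w6.png

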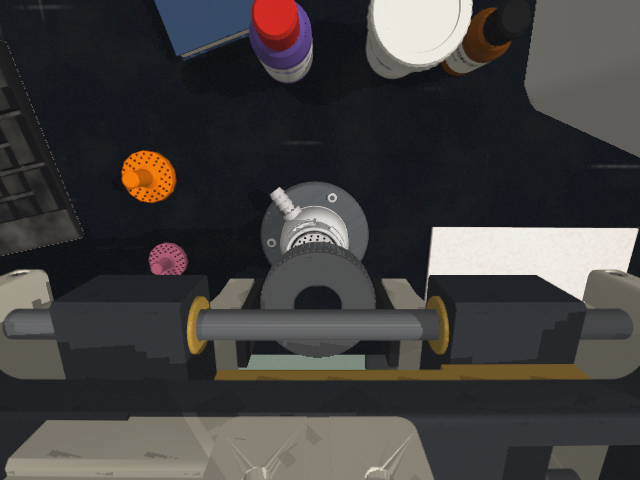

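The ring is held at (318,300), and the bystanders are undisturbed. I'll centre it over the mouth and lower it gently.

```bash
python3 -m jog '[[[1.4,-2,15,0,0,0,50],[1.4,-2,30,0,0,0,50],[1.4,-2,45,0,0,0,50],[1.4,-2,53,0,0,0,50],[1.4,-2,53,0,0,0,50],[1.4,-2,53,0,0,0,50]]]'; python3 -c "
from h import *
s=arm.get_state();print(s['force'],s['moment'],s['eef_pos'])"
```

```text
t: 17.45
eef_pos: [0.5112, 0.3508, 0.0689]
ee_rot: [-3.141, -0.0, 0.0]
force: [-0.3, -0.0, -0.9]
width: 0.0558
gripper_force: 25.0
[-0.3420073  -0.01506713 -0.91695002] [ 0.022795   -0.02443934  0.02761832] [0.51118121 0.35084967 0.06889687]
```

```bash
python3 -m jog '[[[-0.5,1,0,0,0,0,50],[-0.5,1,2,0,0,0,50],[-0.5,1,4,0,0,0,50],[-0.5,1,5,0,0,0,50],[-0.5,1,6,0,0,0,50],[-0.5,1,7,0,0,0,50],[-0.5,1,7,0,0,0,50]]]'; python3 -c "
from h import *
s=arm.get_state();print(s['force'],s['moment'],s['eef_pos'])"
```

```text
t: 18.32
eef_pos: [0.5105, 0.3497, 0.0615]
ee_rot: [-3.142, -0.0, 0.0]
force: [1.6, 0.6, -1.9]
width: 0.0557
gripper_force: 25.0
[ 1.64538156  0.56518929 -1.90411566] [ 0.10805483 -0.20066344  0.00251105] [0.51046855 0.34966337 0.06150545]
```

```bash
python3 -m jog '[[[0,0,1,0,0,0,50],[0,0,2,0,0,0,50],[0,0,3,0,0,0,50],[0,0,3.8,0,0,0,50],[0,0,4.5,0,0,0,50],[0,0,4.5,0,0,0,50]]]'; python3 -c "
from h import *
s=arm.get_state();print(s['force'],s['moment'],s['eef_pos'])"
```

```text
t: 19.08
eef_pos: [0.5105, 0.3497, 0.0574]
ee_rot: [-3.141, -0.0, 0.0]
force: [0.6, -0.4, 1.6]
width: 0.0559
gripper_force: 25.0
[ 0.60437068 -0.39370581  1.62989147] [-0.02167503  0.00528505  0.01211304] [0.51050444 0.34966848 0.05736585]
```

```bash
python3 -m jog '[[[0,0,0.8,0,0,0,50],[0,0,0.8,0,0,0.06,50],[0,0,0.8,0,0,0.12,50],[0,0,0.8,0,0,0.18,50],[0,0,0.8,0,0,0.18,50]]]'; python3 -c "
from h import *
s=arm.get_state();print(s['force'],s['moment'],s['eef_pos'],s['q'][5])"
```

```text
t: 19.7
eef_pos: [0.511, 0.35, 0.0572]
ee_rot: [-3.14, -0.001, -0.18]
force: [0.0, 0.1, 5.4]
width: 0.0559
gripper_force: 25.0
[0.00950887 0.07211288 5.43185108] [-0.01223953  0.14630701 -0.04688579] [0.5109509  0.34999537 0.05717498] 0.474385575447601
```

```bash
python3 -m jog '[[[0,0,0,0,0,0.07,50],[0,0,0,0,0,0.14,50],[0,0,0,0,0,0.2,50],[0,0,0,0,0,0.2,50]]]'; python3 -c "
from h import *
s=arm.get_state();print(s['force'],s['moment'],s['eef_pos'],s['q'][5])"
```

```text
t: 20.2
eef_pos: [0.511, 0.3501, 0.0572]
ee_rot: [-3.14, -0.001, -0.38]
force: [-1.2, 0.0, 5.5]
width: 0.0556
gripper_force: 25.0
[-1.24774705  0.0148342   5.52647124] [ 0.05374288  0.15726215 -0.02387581] [0.51098817 0.35008094 0.05719787] 0.2743843454013991
```

```bash
python3 - <<'E'
from h import *
s=arm.get_state(); print("dropped" if s["eef_pos"][2]<.0568 else "still up", s["force"][2])
E
```

```text
still up 5.526471238621417
```

```bash
python3 -m jog '[[[0,0,0,0,0,0.07,50],[0,0,0,0,0,0.14,50],[0,0,0,0,0,0.2,50],[0,0,0,0,0,0.2,50]]]'
```

```text
t: 20.7
eef_pos: [0.511, 0.3501, 0.0572]
ee_rot: [-3.14, -0.001, -0.58]
force: [0.2, 0.2, 6.1]
width: 0.0559
gripper_force: 25.0
```

```bash
python3 -m jog '[[[0,0,0,0,0,0.07,50],[0,0,0,0,0,0.14,50],[0,0,0,0,0,0.2,50],[0,0,0,0,0,0.2,50]]]'
```

```text
t: 21.2
eef_pos: [0.511, 0.3501, 0.0572]
ee_rot: [-3.14, -0.0, -0.78]
force: [0.2, -1.1, 4.8]
width: 0.0559
gripper_force: 25.0
```

```bash
python3 -m jog '[[[0,0,0,0,0,0.07,50],[0,0,0,0,0,0.14,50],[0,0,0,0,0,0.2,50],[0,0,0,0,0,0.2,50]]]'
```

```text
t: 21.7
eef_pos: [0.5105, 0.35, 0.0563]
ee_rot: [-3.141, 0.0, -0.979]
force: [0.6, 2.3, -0.6]
width: 0.0557
gripper_force: 25.0
```

The ring has dropped into the gaps. I'll follow it down gently.

```bash
python3 -m jog '[[[0,0,1,0,0,0,50],[0,0,2,0,0,0,50],[0,0,3,0,0,0,50],[0,0,4,0,0,0,50],[0,0,5,0,0,0,50],[0,0,5.7,0,0,0,50],[0,0,6.2,0,0,0,50],[0,0,6.2,0,0,0,50]]]'; python3 -c "
from h import *
s=arm.get_state();print(s['force'],s['moment'],s['eef_pos'],s['q'][5])"
```

```text
t: 22.7
eef_pos: [0.5106, 0.3499, 0.0504]
ee_rot: [-3.141, 0.0, -0.98]
force: [1.4, 4.1, 2.9]
width: 0.0559
gripper_force: 25.0
[1.37302158 4.12043932 2.9076338 ] [ 1.62634381 -0.2175101  -0.03372041] [0.51063027 0.3498938  0.05042364] -0.3247354911880307
```

```bash
python3 -m jog '[[[-0.3,-0.2,0,0,0,0,50],[-0.3,-0.2,0,0,0,0,50],[-0.3,-0.2,0.2,0,0,0.08,50],[-0.3,-0.2,0.3,0,0,0.16,50],[-0.3,-0.2,0.5,0,0,0.24,50],[-0.3,-0.2,0.6,0,0,0.32,50],[-0.3,-0.2,0.8,0,0,0.4,50],[-0.3,-0.2,0.8,0,0,0.4,50]]]' 50; python3 -c "
from h import *
s=arm.get_state();print(s['force'],s['moment'],s['eef_pos'],s['q'][5])"
```

```text
t: 23.7
eef_pos: [0.5106, 0.3501, 0.0495]
ee_rot: [-3.141, 0.0, -1.381]
force: [1.1, 4.1, 5.2]
width: 0.0553
gripper_force: 50.0
[1.14371066 4.13484065 5.22369781] [ 1.20323307 -0.29490384 -0.07763342] [0.510593   0.35007099 0.0495422 ] -0.7261700121342316
```

```bash
python3 -m jog '[[[0,0,0.2,0,0,0.08,50],[0,0,0.3,0,0,0.16,50],[0,0,0.5,0,0,0.24,50],[0,0,0.6,0,0,0.32,50],[0,0,0.8,0,0,0.4,50],[0,0,0.8,0,0,0.4,50]]]' 50; python3 -c "
from h import *
s=arm.get_state();print(s['force'],s['moment'],s['eef_pos'],s['ee_rot'],s['q'][5])"
```

```text
t: 24.45
eef_pos: [0.5108, 0.3499, 0.049]
ee_rot: [-3.141, 0.0, -1.78]
force: [0.1, 2.3, 6.8]
width: 0.0553
gripper_force: 50.0
[0.07611999 2.27155457 6.80882468] [ 0.84231785 -0.44341489 -0.07359475] [0.51082199 0.34990104 0.04903271] [-3.14091951e+00  3.09960967e-04 -1.78039325e+00] -1.1258725592684673
```

```bash
python3 -m jog '[[[0,0,0,0,0,0.05,50],[0,0,0,0,0,0.1,50],[0,0,0,0,0,0.15,50],[0,0,0,0,0,0.15,50]]]' 50; python3 -c "
from h import *
s=arm.get_state();print(s['force'],s['moment'],s['eef_pos'],s['ee_rot'],s['q'][5])"
```

```text
t: 24.95
eef_pos: [0.5108, 0.3499, 0.049]
ee_rot: [-3.141, 0.0, -1.93]
force: [1.5, 2.1, 6.9]
width: 0.0551
gripper_force: 50.0
[1.53392854 2.12918105 6.88565547] [ 0.8506928  -0.42924769 -0.01168515] [0.5108052  0.34988843 0.04904479] [-3.14096012e+00  3.31661643e-04 -1.92986232e+00] -1.2754057360046291
```

```bash
python3 -m jog '[[[0,0,0.1,0,0,0.04,50],[0,0,0.2,0,0,0.08,50],[0,0,0.3,0,0,0.12,50],[0,0,0.3,0,0,0.12,50]]]' 50; python3 -c "
from h import *
s=arm.get_state();print(s['force'],s['moment'],s['eef_pos'],s['ee_rot'],s['q'][5])"
```

```text
t: 25.45
eef_pos: [0.5107, 0.35, 0.0487]
ee_rot: [-3.141, 0.0, -2.05]
force: [1.0, 2.9, 5.2]
width: 0.0556
gripper_force: 50.0
[1.00548323 2.93569381 5.21121282] [ 1.01465183 -0.3413437   0.01794797] [0.51074267 0.34998433 0.04866037] [-3.14109737e+00  4.49651467e-04 -2.04965464e+00] -1.3952243124453871
```

```bash
python3 -m jog '[[[0,0,0.1,0,0,0.04,50],[0,0,0.2,0,0,0.08,50],[0,0,0.2,0,0,0.08,50]]]' 50; python3 -c "
from h import *
s=arm.get_state();print(s['force'],s['moment'],s['eef_pos'],s['ee_rot'],s['q'][5])"
```

```text
t: 25.82
eef_pos: [0.5107, 0.35, 0.0484]
ee_rot: [-3.141, 0.0, -2.13]
force: [1.3, 3.0, 5.3]
width: 0.0554
gripper_force: 50.0
[1.28841052 2.95780005 5.29511415] [ 1.04435417 -0.32314094  0.03362751] [0.51070943 0.34998328 0.04841861] [-3.14118461e+00  4.48616711e-04 -2.12967793e+00] -1.4752189322073264
```

```bash
python3 -m jog '[[[0,0,0,0,0,0.03,50],[0,0,0,0,0,0.06,50],[0,0,0,0,0,0.06,50]]]' 50; python3 -c "
from h import *
s=arm.get_state();print(s['force'],s['moment'],s['eef_pos'],s['ee_rot'],s['q'][5])"
```

```text
t: 26.2
eef_pos: [0.5108, 0.3503, 0.0484]
ee_rot: [-3.141, 0.001, -2.189]
force: [2.3, 2.6, 5.2]
width: 0.0558
gripper_force: 50.0
[2.25408837 2.57768235 5.16130845] [ 1.29350327 -0.52377108  0.34127037] [0.51080133 0.35025072 0.04837497] [-3.14113993e+00  8.36385987e-04 -2.18890998e+00] -1.5346974498297863
```

Torque is rising (0.34 N m) at home height. A little more should make it hand-tight.

```bash
python3 -m jog '[[[0,0,0,0,0,0.015,50],[0,0,0,0,0,0.025,50],[0,0,0,0,0,0.025,50]]]' 60; python3 -c "
from h import *
s=arm.get_state();print(s['force'],s['moment'],s['eef_pos'],s['ee_rot'],s['q'][5])"
```

```text
t: 26.58
eef_pos: [0.5109, 0.3504, 0.0484]
ee_rot: [-3.141, 0.001, -2.213]
force: [1.0, 3.7, 5.1]
width: 0.0547
gripper_force: 60.0
[1.03124281 3.65136793 5.07351577] [ 1.45407164 -0.68693685  0.72756151] [0.51090749 0.3503879  0.04837424] [-3.14100333e+00  1.05718047e-03 -2.21316689e+00] -1.5591991845734132
```

That is hand-tight at 0.73 N m. Release, retreat and check.

```bash
python3 -m jog '[[[0,0,0,0,0,0,60],[0,0,0,0,0,0,74],[0,0,0,0,0,0,76],[0,0,0,0,0,0,76],[0,0,0,0,0,0,76],[0,0,-15,0,0,0,76],[0,0,-35,0,0,0,76],[0,0,-65,0,0,0,76],[0,0,-100,0,0,0,76],[-25,0,-130,0,0,0,76],[-50,0,-130,0,0,0,76],[-90,0,-130,0,0,0,76],[-90,0,-130,0,0,0,76]]]'
python3 - <<'E'
from h import *
s=arm.get_state(); print(s["t"],s["eef_pos"],s["force"])
p=camera_params("wrist"); im,d=grab_frame("wrist"); cv2.imwrite("pics/w7.png",im)
P,u,v=cloud(p,d)
print("ring",circ(P,[.5106,.35],.034,.0595,.068)); print("stud",circ(P,[.5106,.35],.012,.070,.09))
m=(np.hypot(P[:,0]-.5106,P[:,1]-.35)<.026)&(np.hypot(P[:,0]-.5106,P[:,1]-.35)>.014)&(P[:,2]>.055)&(P[:,2]<.07);Q=P[m]
print(m.sum(),np.median(Q[:,2]),np.linalg.lstsq(np.c_[Q[:,:2],np.ones(len(Q))],Q[:,2],rcond=None)[0])
E
```

```text
t: 28.2
eef_pos: [0.5655, 0.4234, 0.1782]
ee_rot: [-3.141, 0.001, -2.214]
force: [-1.3, -0.3, -0.8]
width: 0.0759
gripper_force: 0.0
28.2 [0.5654862  0.42342282 0.17823209] [-1.2645106  -0.32399955 -0.83132464]
ring (np.int64(3863), 'med', array([509.7, 348.6,  63.8]), 'mec', 510.1, 349.1, 28.2, 'bbox', array([482.1, 321.2,  59.5]), array([538.1, 377.2,  67.9]))
stud (np.int64(163), 'med', array([511. , 349.5,  79.7]), 'mec', 510.8, 349.4, 5.0, 'bbox', array([505.8, 344.5,  70.8]), array([515.8, 354.3,  81.6]))
2608 0.06394671214384955 [ 0.00034772 -0.00177703  0.06439153]
```

View pics/w7.png

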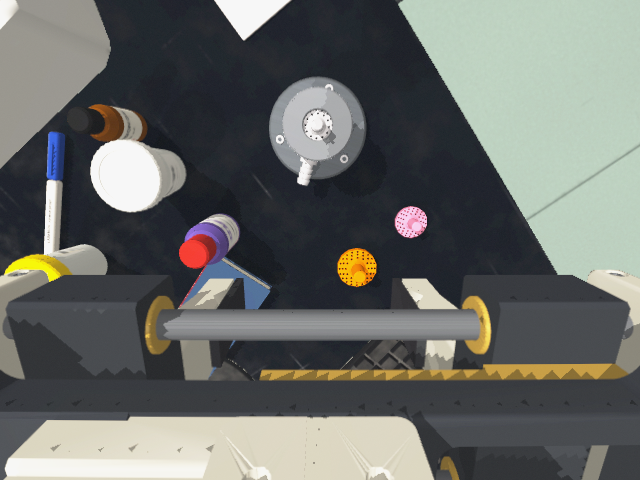

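The ring at (318,122) is level with its top at 64 mm, so it is home. The stud stands centred in its opening, everything else is in place, and the gripper is clear. Handing in.

```bash
python3 -c "
from station import arm; print(arm.job_done())"
```

```text
the job is handed in; nothing more can be done
None
```

The strainer disc is seated on the seal, and the locking ring is screwed fully home, hand-tight at about 0.73 N m. Both are released and the arm is clear; I handed the job in at about 28 s.

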